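# Seal the dry-storage specimen case

## Robot

A 6-joint arm with a two-finger parallel gripper is mounted at the origin on the work surface. World frame = base frame: x ahead of the robot, y to its left, z up, the work surface at z = 0. Lengths are in mm, angles in degrees, forces in N, time in s.
With the tool pointing down it reaches from about 350 to 850 mm from the base axis. Payload 8.1 kg.
Tool frame: the origin (TCP) lies between the finger pads; the fingertips stand 17 mm ahead of it and the grasp point (between the pads) lies 2 mm behind it; z points along the fingers, y is the line along which they close (so a half turn about z gives the same grasp; the last joint's range is limited). The gripper opens to 85 mm and grips with 20 to 120 N. Pads are 22 mm wide; open, the fingers measure 114 mm over their backs; the gripper's body (76 mm by 85 mm) begins 54 mm behind the grasp point. The pads swing forward as they close: fully open they stand 13 mm farther back than shut.
Start: joints at [59.164, 7.471, 85.268, -0, 87.261, -4.893], TCP at [262.471, 539.55, 248.292] pointing down, gripper open.
Joint ranges: [-169.43, 169.43], [-51.17, 129.36], [1.28, 143.12], [-76.62, 256.62], [0, 156.53], [-152.29, 152.29]. Speed limits (degrees/s): [136.94, 136.94, 159.86, 180, 180, 180].

## Interface

Orientations are given as [roll, pitch, yaw] about the fixed x, y, z axes, in that order (R = Rz(yaw) Ry(pitch) Rx(roll)).
In Python, from bench import sense, snapshot, hand_in, trace, place_of gives the robot as it stands.
- The arm moves only by the shell command python3 -m handwheel 'ROWS' [FORCE]. ROWS is JSON, a list of rows, each a list of 7 numbers: the opening, from -1 (shut) to 1 (fully open), then the shift along the tool's x, y, z in cm, then the turn, a rotation vector about the tool's x, y, z in rad. A call has 1 to 12 rows; each row shifts and turns the commanded pose from where the row before left it, along the tool's axes as they then stand; what a row does not reach is not made up. A row lasts 1/12 s, in which the tool goes at most 41.7 mm and 7.16 degrees, less where a joint would pass 70% of its speed; a pose out of reach is approached as far as the arm can. A call with a gripper value outside its range is refused whole. The fingers move at their own pace and stop on an object; FORCE is the grip in N (left out, the last holds). Time passes only in rows, so rows that do not move let the fingers close. It gives the time, the measured TCP pose, the force, the opening and the grip force at its end, in the units of the state.
- sense(): the state, without advancing time (a new reading comes with each control period).
- snapshot(name): name is "scene" or "top" or "wrist"; returns a dict with "image" (480x640x3 uint8, red, green, blue), "intrinsics" (3x3 intrinsics, pixels), "R" (3x3) and "t" (3): a world point X has camera coordinates R X + t. Camera axes: x right, y down, z forward; pixel columns grow to the right and rows downward; lengths in mm; the calibration is good to about 2 mm. A picture is of the moment at which its call begins. There is no depth.
- hand_in(): hands the job in; it is judged then, once.
Trained networks look in a picture, given as the dict that the camera call returned (one of the last four; its "shot" number tells which), for a name from the list of things; names that differ only in an ending like _2 or _b are one class to them, and where a whole thing is asked for, a point or a joint stands for the part that bears it (a point fixed in the world has none). Each returns a list of dicts, best first, with "conf" (0 to 1); they miss things now and then, are a little off and sometimes report something else, mostly with a low value. They report only what shows in the picture. A call takes as long as a camera call. They do not tell look-alikes from the thing itself.
- trace(picture, query): "pixels" (480x640 bool, what is visible of it).
- place_of(picture, query): "location" ([x, y, z] in mm, in world coordinates, good to about 4 mm: a listed point, or the origin of a listed thing).
The state is a dict: "time": time; "joint_pos": joint angles; "qd": joint speeds; "joint_efforts": joint torques, N m; "tool_pos": TCP position; "tcp_rot": TCP orientation; "ft_force": force on the tool from outside, world axes, zero at the start; "wrist_torque": the same for the moment, N m; "finger_gap": finger opening in mm; "grip_force": force on a finger pad.
Only numpy, scipy, OpenCV 4.12 (cv2) and the standard library are available. Lean on these libraries where they do the work, as an engineer would, in place of code of your own. Each camera call takes 0.05 s, during which the arm holds its last target. There are 200 camera calls.

## Task

Seal up the specimen case: first settle the white desiccant cassette, which has one end riding up on its holder's end stop, so that it lies level and fully home in the holder inside the case. Then shut the case's door and turn its T-handle latch clockwise to the end of its travel so that the door is drawn down tight all round on its gasket, leaving the tray of bird skins and everything else on the table where it is.

Things in the scene. Friction and masses are not known exactly. Their poses are not given: they have to be found in the camera images.
- case: Grey steel specimen case, 340 x 240 x 115 mm high, fixed to the table. Origin: centre of its underside; x along the hinge, y across it, z up. Hinge on its +y side, latch on -y. Top opening 288 x 188 mm with a 16 mm inward flange, 4 to 5 mm thick, its top at z 115. Inner floor at z 50. Cassette holder in the -x half, tray of bird skins in the +x half.
- hinge_line (a point): Point on the door's hinge axis, half-way along it, at case (0, 120, 122) mm; the axis runs along the case's x. x, y, z as the case's.
- holder_seat (a point): Centre of the aluminium holder's floor, where the cassette's underside belongs (z 54 mm above the table); axes as the case's. Inside 114 mm along y, 60 mm along x, so 2 mm play each side. End stops (at +y and -y) 8 mm high, side rails 4 mm high, 4 mm thick.
- cassette_mid (a point): Centre of the white slotted desiccant cassette, a loose rigid box 56 (x) x 110 (y) x 22 (z) mm, 0.13 to 0.25 kg; x, y, z along those sides. It starts some 10 to 20 mm too far towards the case's -y, that end lying on the end stop, tilted about 0.08 rad. Can be pinched across its 56 mm width above the side rails. Level in the holder its centre is 65 mm above the table.
- door (a joint): Angle of the door (rad): 0 drawn down tight, about 0.037 lying loose on the 17 mm bulb gasket, starts 1.50 to 1.72 (about upright). Panel 340 x 238 x 14 mm, 0.5 kg, on a damped hinge: stays put within 0.25 rad of upright, below 1.2 it sinks shut slowly by itself. Shut tight, its outer face is at z 134 mm.
- latch (a joint): Angle of the T-handle (rad): starts 0 to 0.35, turns clockwise seen from outside the door to a hard stop at 2.62. Stays where it is left; takes 0.1 to 0.5 N m. Its pawl meets the keeper under the case's flange at 1.65: with the door loose on the gasket it butts there and jams. Hold the door pressed down 5 to 6 mm (12 to 18 N at the handle, door joint under 0.010) until 2.0; tight from 2.3.
- latch_grip (a point): Centre of the T-handle's bar, on the latch axis; the steel bar is 94 mm along this point's x, 14 mm wide (y), 16 mm high (z); z points out of the door. The axis is 180 mm from the hinge axis, at the middle of the door's length. Bar centre 46 mm above the hinge axis's level when shut (168 mm above the table, 7 mm more when loose); 26 mm of free space under the bar.
- skin_tray: White card tray 125 x 150 x 26 mm with two bird skins, loose in the +x half of the case, up to 37 mm high. To be left alone. Origin: centre of its underside.
- caliper: Caliper 210 mm long lying on the table on the case's -y side; leave alone.
- scale_bar: Flat aluminium scale bar 200 x 28 x 5 mm on the table on the case's hinge side; leave alone.
- label_box: Cardboard box of labels 75 x 110 x 40 mm, on the right; leave alone.
- jar: Glass jar, 66 mm across, 100 mm high, on the right; leave alone.
- pen_pot: Grey pen pot, 72 mm across, pens to 165 mm, on the right; leave alone.
- loupe: Black stand loupe, 60 mm across, 55 mm high, on the left; leave alone.
- egg_box: Empty white card box 110 x 85 x 35 mm, on the left; leave alone.
Not all that is in view belongs to the job. What is meant by the part that bears cassette_mid is not blue, orange or purple, and is the larger of those in its own colour.

How it is judged (in metres and radians):
On the way, in this order (a step that is already met when the one before it is completed fails the run):
1. the cassette lies level and fully home in its holder (angle between cassette_mid's own z axis and vertical below 0.03 rad and z of cassette_mid in the frame of case below 0.0675 m and horizontal distance between cassette_mid and holder_seat below 0.006 m), for 0.3 s.
2. the door is shut down on its gasket (value of joint door below 0.055 rad), for 0.2 s.
At the end, for the whole second after the job is handed in: The latch is turned to within 0.17 rad of its stop, the door is drawn down to under 0.008 rad (2 mm at its free edge), and the cassette lies in its holder within 6 mm, tilted under 0.03 rad and not more than 2.5 mm high (all of step 1 and value of joint latch above 2.45 rad and value of joint door below 0.008 rad); the robot touches nothing.
It fails at once if the tray of bird skins was shifted by over 20 mm (distance of skin_tray from where it was at the start of the episode above 0.02 m).
It fails at once if something else on the table was shifted by over 30 mm (distance of any of caliper, scale_bar, label_box, jar, pen_pot, loupe, egg_box from where it was at the start of the episode above 0.03 m).
It also fails if it takes over 72 s, if anything falls off the work surface, if the arm or the gripper's body presses on something with over 40 N, if the wrist force passes 120 N, or if a joint passes its speed limit or range.

## Working session

There is one attempt and no reset: what is moved stays moved. The work goes in short steps, Python scripts to look and compute and a shell command to move; the robot and the scene stay as the last step left them, time stands still between calls to the robot, and variables do not carry over. Pictures are saved under pics/ and viewed, at most 10 in all, crops included, and the job is handed in when it is done.

```bash
mkdir -p pics; ls; python3 - <<'E'
from bench import *
import cv2,numpy as np
s=sense();print(s)
for n in ["scene","top"]:
    p=snapshot(n);cv2.imwrite(f"pics/{n}0.png",p["image"][:,:,::-1])
    print(n,p["intrinsics"],p["R"],p["t"])
    for q in ["case","hinge_line","holder_seat","cassette_mid","latch_grip","skin_tray","door"]:
        try:print(q,[(np.round(d["location"],0).tolist(),round(d["conf"],2)) for d in place_of(p,q)][:4])
        except Exception as e:print(q,e)
E
```

```text
pics
{'time': 0.0, 'joint_pos': array([ 5.91649193e+01,  7.51568909e+00,  8.53318348e+01, -1.01739080e-03,
        8.72607897e+01, -4.89410046e+00]), 'qd': array([-0.08184076,  0.02385494, -0.01163368, -0.07424846,  0.04514535,
       -0.01400359]), 'joint_efforts': array([ 3.23060622e-04, -5.69400179e+01, -5.00548804e+01,  2.98228292e-05,
        1.44785739e-02,  6.09049084e-05]), 'tool_pos': array([262.1878188 , 539.08952895, 247.21385124]), 'tcp_rot': array([-1.79891995e+02, -8.22826466e-03,  1.54059062e+02]), 'ft_force': array([ 0.35968027, -0.32420554,  0.65369444]), 'wrist_torque': array([-0.00142186, -0.03934719, -0.02254255]), 'grip_force': 0.0, 'finger_gap': 85.39264960516026}
scene [[465.83682771   0.         322.54208097]
 [  0.         465.83682771 238.68227686]
 [  0.           0.           1.        ]] [[-0.22324716  0.974602    0.01765372]
 [ 0.75602189  0.18455338 -0.62798961]
 [-0.61529798 -0.1268503  -0.77802146]] [ 121.13321167 -306.96515145 1587.25423662]
case [([619.0, -7.0, -1.0], 0.68)]
hinge_line [([585.0, 107.0, 123.0], 0.8)]
holder_seat [([535.0, -5.0, 55.0]
[... 501 characters left out ...]
   0.           1.        ]] [[ 0.00780473 -0.99985758  0.01496343]
 [-0.9915392  -0.00967704 -0.12944642]
 [ 0.12957279 -0.01382653 -0.99147351]] [ -30.04796285  526.42060254 1290.54230031]
case [([616.0, -5.0, -1.0], 0.78), ([564.0, 174.0, 295.0], 0.35)]
hinge_line [([585.0, 111.0, 123.0], 0.69)]
holder_seat [([536.0, -2.0, 55.0], 0.87)]
cassette_mid [([518.0, -310.0, 5.0], 0.93), ([345.0, -224.0, 12.0], 0.92), ([296.0, 194.0, 7.0], 0.74), ([350.0, -63.0, 2.0], 0.69)]
latch_grip [([567.0, 174.0, 294.0], 0.98)]
skin_tray [([691.0, 12.0, 49.0], 0.91)]
door it knows: caliper, case, cassette_mid, egg_box, hinge_line, holder_seat, jar, label_box, latch_grip, loupe, pen_pot, scale_bar, skin_tray
```

View pics/scene0.png

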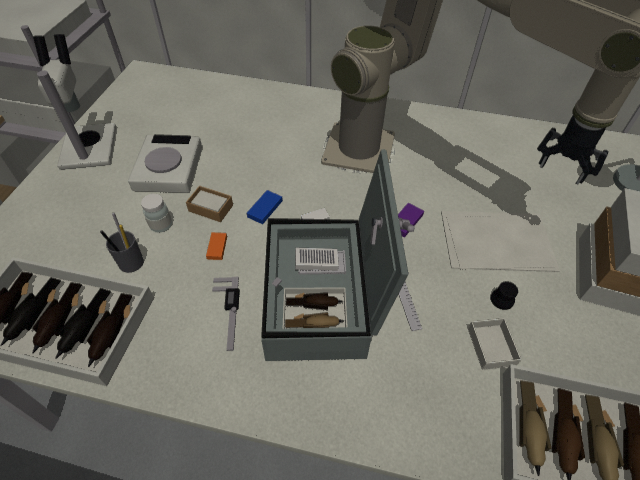

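View pics/top0.png

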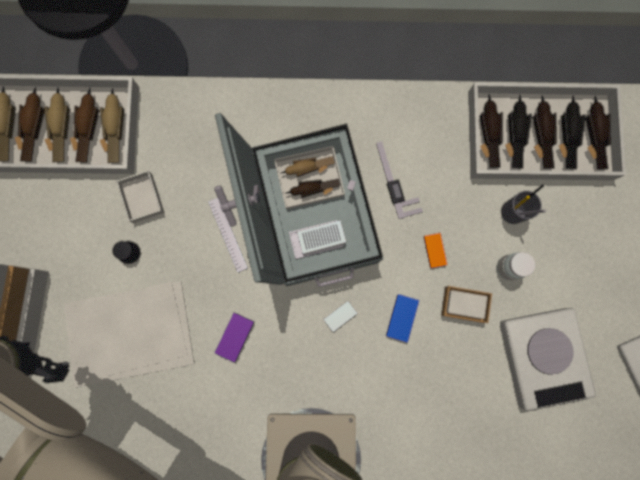

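Could be taken for the cassette (top image pixels): the white slotted box in the case at (320,237), small white box (341,317), blue (403,318), orange (435,250) and purple (235,337). I choose the white slotted one in the case, which is the larger white one. I'll lift, go over the door, and check it close up with the wrist camera.

```bash
cat > h.py <<'E'
from bench import *
import numpy as np,cv2
from scipy.spatial.transform import Rotation as Ro
def pose():
    s=sense(); return s,np.array(s["tool_pos"]),Ro.from_euler("xyz",s["tcp_rot"],degrees=True)
def to(target,rpy=None):
    s,p,R=pose(); d=R.inv().apply(np.array(target)-p)/10
    r=(R.inv()*Ro.from_euler("xyz",rpy,degrees=True)).as_rotvec() if rpy is not None else np.zeros(3)
    print("shift cm",np.round(d,2),"rotvec",np.round(r,3),"rows>=",np.ceil(max(np.linalg.norm(d)/4.1,np.linalg.norm(r)/.122)))
def st():
    s=sense();print(round(s["time"],2),np.round(s["tool_pos"],1),np.round(s["tcp_rot"],1),"F",np.round(s["ft_force"],1),"gap",round(s["finger_gap"],1),"grip",round(s["grip_force"],1))
def pix(p,X):
    c=p["R"]@np.array(X,float)+p["t"];u=p["intrinsics"]@c;return u[:2]/u[2]
def ray_z(p,uv,z):
    d=p["R"].T@np.linalg.inv(p["intrinsics"])@np.array([uv[0],uv[1],1.]);o=-p["R"].T@p["t"]
    return o+d*(z-o[2])/d[2]
E
python3 -m handwheel '[[1,0,0,-2.2,0,0,0.1058],[1,0,0,-2.2,0,0,0.1058],[1,0,0,-2.2,0,0,0.1058],[1,0,0,-2.2,0,0,0.1058],[1,0,0,-2.2,0,0,0.1058],[1,0,0,-2.2,0,0,0.1058],[1,0,0,-2.2,0,0,0.1058],[1,0,0,-2.2,0,0,0.1058]]'
python3 -m handwheel '[[1,-3.3,0.57,0,0,0,0],[1,-3.3,0.57,0,0,0,0],[1,-3.3,0.57,0,0,0,0],[1,-3.3,0.57,0,0,0,0],[1,-3.3,0.57,0,0,0,0],[1,-3.3,0.57,0,0,0,0],[1,-3.3,0.57,0,0,0,0],[1,-3.3,0.57,0,0,0,0],[1,-3.3,0.57,0,0,0,0]]'
python3 -m handwheel '[[1,-3.3,0.57,0,0,0,0],[1,-3.3,0.57,0,0,0,0],[1,-3.3,0.57,0,0,0,0],[1,-3.3,0.57,0,0,0,0],[1,-3.3,0.57,0,0,0,0],[1,-3.3,0.57,0,0,0,0],[1,-3.3,0.57,0,0,0,0],[1,-3.3,0.57,0,0,0,0],[1,-3.3,0.57,0,0,0,0]]'
python3 -m handwheel '[[1,0,0,0,0,0,0]]'
python3 - <<'E'
from h import *
st()
p=snapshot("wrist");cv2.imwrite("pics/w1.png",p["image"][:,:,::-1])
print("cam",-p["R"].T@p["t"])
for q in ["case","hinge_line","holder_seat","cassette_mid","latch_grip","skin_tray"]:
    print(q,[(np.round(d["location"],0).tolist(),round(d["conf"],2)) for d in place_of(p,q)][:4])
E
```

```text
time: 1.37
tool_pos: [262.4, 539.4, 425.5]
tcp_rot: [180.0, -0.0, 105.3]
ft_force: [-0.3, 0.9, 0.6]
finger_gap: 85.2
grip_force: 0.0
time: 2.12
tool_pos: [391.9, 265.7, 424.5]
tcp_rot: [180.0, -0.0, 105.6]
ft_force: [1.1, 0.6, 0.3]
finger_gap: 85.6
grip_force: 0.0
time: 2.87
tool_pos: [521.1, -6.8, 424.5]
tcp_rot: [180.0, 0.0, 105.6]
ft_force: [0.6, 0.7, 1.2]
finger_gap: 85.7
grip_force: 0.0
time: 2.95
tool_pos: [522.0, -10.1, 423.2]
tcp_rot: [-179.9, 0.1, 105.3]
ft_force: [0.3, 1.6, -0.2]
finger_gap: 85.2
grip_force: 0.0
2.95 [522.  -10.1 423.2] [-1.799e+02  1.000e-01  1.053e+02] F [ 0.3  1.6 -0.2] gap 85.2 grip 0.0
cam [499.98903226  71.13189959 548.72239976]
case [([615.0, -8.0, -0.0], 0.82)]
hinge_line [([587.0, 112.0, 118.0], 0.55)]
holder_seat [([543.0, -20.0, 69.0], 0.48)]
cassette_mid [([346.0, -68.0, 9.0], 0.98), ([344.0, -231.0, 10.0], 0.95), ([516.0, -311.0, 6.0], 0.77), ([542.0, -20.0, 71.0], 0.72)]
latch_grip []
skin_tray [([691.0, 12.0, 48.0], 0.59)]
```

View pics/w1.png

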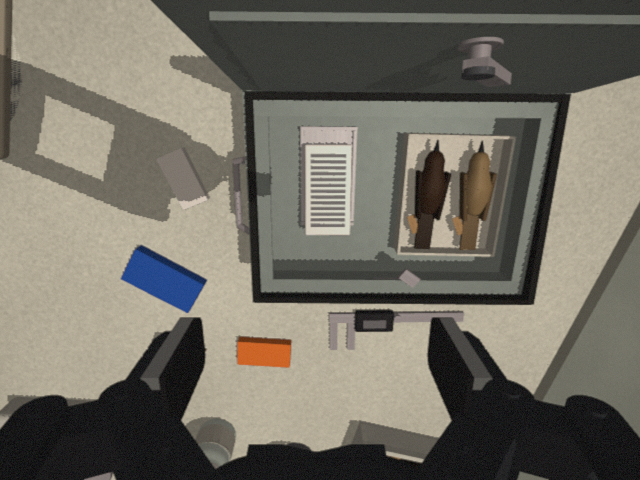

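The cassette (centre ~(328,189)) is the white slotted box on its holder, with the free holder floor showing at (328,135) on the +y side. It's the right one, so I'll measure it now.

```bash
python3 - <<'E'
from h import *
st()
p=snapshot("wrist")
c=[d for d in place_of(p,"cassette_mid")]
ts=trace(p,"cassette_mid")
for d in ts:
    m=d["pixels"].astype(np.uint8); cx=np.argwhere(m).mean(0)[::-1]
    if abs(cx-[328,189]).max()<40:
        cn=max(cv2.findContours(m,0,2)[0],key=cv2.contourArea)
        b=cv2.boxPoints(cv2.minAreaRect(cn));print(d["conf"],cv2.boundingRect(cn));
        for q in b: print(np.round(q,1),np.round(ray_z(p,q,76)[:2],1),np.round(ray_z(p,q,83)[:2],1))
g=cv2.cvtColor(p["image"],cv2.COLOR_RGB2GRAY)
for n,uv,z in [("gasket BL",(256,303),115),("gasket BR",(533,304),115),("holder TL",(300,127),62),("holder TR",(357,127),62)]:
    print(n,np.round(ray_z(p,uv,z),1))
np.save("/tmp/g.npy",g)
E=None
for r in (135,150,170,190,210,230): print(r,g[r,290:370:2].tolist())
print("col",g[120:245:2,328].tolist())
E
```

```text
3.3 [520.4  -4.1 424.7] [180.    0.  105.7] F [ 0.5 -0.6 -0. ] gap 85.4 grip 0.0
0.62 (304, 149, 47, 91)
[304. 149.] [497.3  28. ] [497.3  28.8]
[350. 149.] [549.6  42.7] [548.9  43.2]
[350. 239.] [582.9 -64.5] [581.7 -62.4]
[304. 239.] [526.5 -80.3] [526. -78.]
gasket BL [ 488.6 -164.   115. ]
gasket BR [819.6 -73.  115. ]
holder TL [486.   50.2  62. ]
holder TR [551.6  68.6  62. ]
135 [128, 128, 127, 124, 96, 128, 162, 173, 174, 178, 181, 175, 175, 183, 178, 175, 183, 183, 183, 184, 184, 184, 186, 185, 190, 186, 186, 186, 184, 185, 192, 187, 188, 169, 135, 138, 135, 131, 136, 137]
150 [127, 131, 132, 128, 118, 145, 110, 111, 166, 166, 166, 165, 165, 163, 164, 162, 158, 156, 157, 155, 155, 151, 150, 150, 145, 140, 137, 132, 133, 151, 156, 150, 195, 145, 133, 135, 134, 137, 138, 137]
170 [127, 129, 129, 131, 105, 94, 104, 139, 215, 212, 213, 212, 215, 214, 216, 214, 215, 214, 212, 217, 215, 217, 215, 219, 216, 218, 218, 218, 216, 217, 162, 176, 176, 139, 132, 135, 134, 138, 138, 136]
190 [129, 130, 133, 127, 77, 92, 105, 141, 211, 211, 149, 110, 108, 109, 110, 110, 112, 112, 107, 111, 109, 110, 107, 107, 109, 116, 114, 168, 214, 215, 171, 191, 146, 133, 136, 135, 139, 133, 133, 137]
210 [129, 127, 130, 125, 100, 96, 102, 144, 213, 213, 204, 205, 205, 203, 203, 204, 206, 204, 206, 206, 207, 209, 208, 208, 207, 204, 204, 214, 215, 206, 170, 173, 129, 133, 131, 130, 132, 135, 134, 133]
230 [125, 128, 127, 127, 83, 79, 78, 140, 210, 209, 135, 104, 106, 104, 109, 107, 104, 108, 110, 109, 111, 110, 108, 109, 109, 110, 113, 203, 215, 177, 140, 134, 132, 130, 133, 130, 128, 131, 133, 131]
col [135, 135, 132, 132, 133, 132, 135, 186, 186, 185, 185, 186, 186, 185, 180, 155, 215, 215, 214, 217, 126, 120, 215, 125, 121, 217, 130, 129, 214, 115, 137, 216, 115, 159, 215, 111, 160, 196, 108, 180, 177, 114, 204, 159, 112, 206, 137, 117, 208, 127, 135, 211, 102, 177, 163, 109, 201, 214, 213, 213, 145, 126, 128]
```

```bash
python3 - <<'E'
from h import *
to([544.4,-33.8,200],[180,0,105.5])
E
```

```text
shift cm [-3.48  1.5  22.46] rotvec [0.    0.    0.002] rows>= 6.0
```

```bash
python3 -m handwheel '[[0.76,-1.74,0.75,0,0,0,0],[0.76,-1.74,0.75,0,0,0,0],[0.76,0,0,3.2,0,0,0],[0.76,0,0,3.2,0,0,0],[0.76,0,0,3.2,0,0,0],[0.76,0,0,3.2,0,0,0],[0.76,0,0,3.2,0,0,0],[0.76,0,0,3.2,0,0,0],[0.76,0,0,3.2,0,0,0],[0.76,0,0,0,0,0,0],[0.76,0,0,0,0,0,0]]' 
python3 - <<'E'
from h import *
st()
p=snapshot("wrist");cv2.imwrite("pics/w2.png",p["image"][:,:,::-1])
for q in ["holder_seat","cassette_mid"]:
    print(q,[(np.round(d["location"],0).tolist(),round(d["conf"],2)) for d in place_of(p,q)][:4])
to([544.4,-33.8,84],[180,0,105.5])
E
```

```text
time: 4.37
tool_pos: [543.0, -34.1, 198.9]
tcp_rot: [-179.8, -0.1, 105.6]
ft_force: [0.5, -0.1, 1.0]
finger_gap: 74.9
grip_force: 0.0
4.37 [543.  -34.1 198.9] [-1.798e+02 -1.000e-01  1.056e+02] F [ 0.5 -0.1  1. ] gap 74.9 grip 0.0
holder_seat []
cassette_mid [([539.0, -20.0, 68.0], 0.97), ([344.0, -227.0, 10.0], 0.85), ([347.0, -69.0, 10.0], 0.72), ([521.0, -313.0, 4.0], 0.6)]
shift cm [ 0.16 -0.19 11.95] rotvec [0.004 0.002 0.001] rows>= 3.0
```

View pics/w2.png

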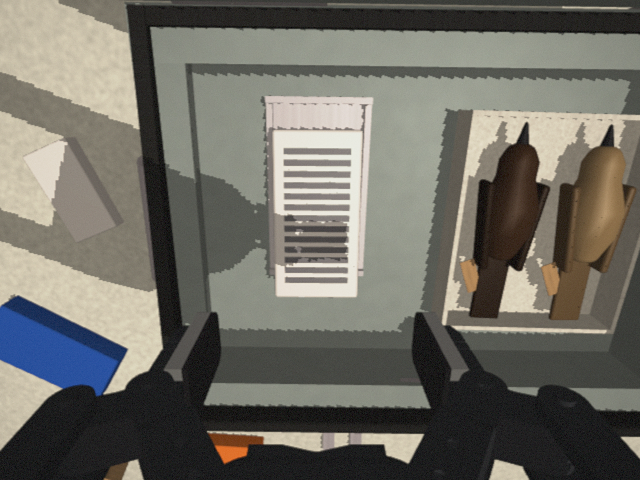

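The wrist picture shows the cassette top face between (274,130) and (357,297), the holder frame between (266,98) and (372,98), and the open fingers well aligned at columns 208 and 425.

```bash
python3 - <<'E'
from h import *
p=snapshot("wrist")
ey=np.array([-.267,.964]);ex=np.array([.964,.267])
def f(n,uv,z):
    w=ray_z(p,uv,z)[:2];r=w-np.array([543.4,-33.8]);print(n,np.round(w,1),"case-aligned rel TCP x,y",np.round([r@ex,r@ey],1))
for z in (76,):
    f("cas +y L",(274,130),76);f("cas +y R",(363,130),76)
f("cas -y L",(276,297),84);f("cas -y R",(357,297),84)
f("hold L",(266,98),62);f("hold R",(372,98),62)
E
```

```text
cas +y L [502.8  26.2] case-aligned rel TCP x,y [-23.2  68.7]
cas +y R [556.  41.] case-aligned rel TCP x,y [32.1 68.7]
cas -y L [531.  -81.3] case-aligned rel TCP x,y [-24.7 -42.5]
cas -y R [585.1 -66.4] case-aligned rel TCP x,y [ 31.5 -42.5]
hold L [492.1  42.9] case-aligned rel TCP x,y [-29.   87.6]
hold R [557.4  61.1] case-aligned rel TCP x,y [38.8 87.7]
```

```bash
python3 -m handwheel '[[0.76,0,0.37,0,0,0,0],[0.76,0,0,2.3,0,0,0],[0.76,0,0,2.3,0,0,0],[0.76,0,0,2.3,0,0,0],[0.76,0,0,2.3,0,0,0],[0.76,0,0,2.3,0,0,0],[0.76,0,0,0,0,0,0],[0.2,0,0,0,0,0,0],[0.2,0,0,0,0,0,0],[0.2,0,0,0,0,0,0],[0.2,0,0,0,0,0,0],[0.2,0,0,0,0,0,0]]' 30
python3 - <<'E'
from h import *
st()
p=snapshot("wrist");cv2.imwrite("pics/w3.png",p["image"][:,:,::-1])
E
```

```text
time: 5.57
tool_pos: [547.8, -34.7, 87.4]
tcp_rot: [-179.9, 0.1, 105.6]
ft_force: [-8.5, -4.3, 1.7]
finger_gap: 55.0
grip_force: 31.5
5.57 [547.8 -34.7  87.4] [-1.799e+02  1.000e-01  1.056e+02] F [-8.5 -4.3  1.7] gap 55.0 grip 31.5
```

View pics/w3.png

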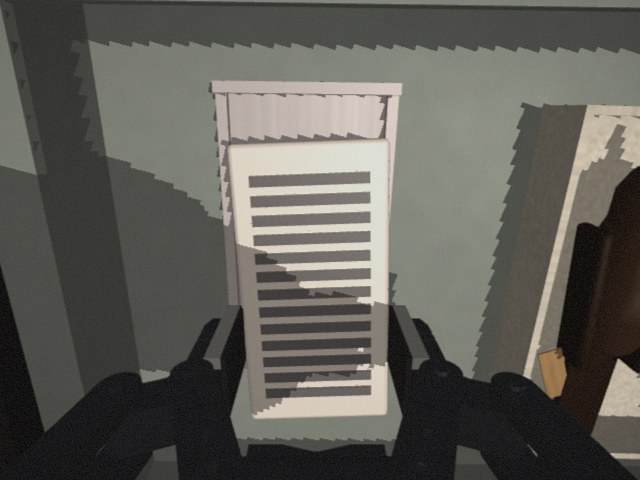

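Pinched at gap 55. The cassette end is at row 143, the holder's +y stop at rows 82–95, and there's a slight +x bias. I'll lift a little, shift +y and level.

```bash
python3 -m handwheel '[[0.2,0,-0.05,-0.3,0,0,0],[0.2,0,-0.05,-0.3,0,0,0],[0.2,0.3,0,0,0,0,0],[0.2,0.3,0,0,0,0,0],[0.2,0.3,0,0,0,0,0],[0.2,0.3,0,0,0,0,0],[0.2,0.1,0,0,0,0.04,0],[0.2,0,0,0,0,0.035,0],[0.2,0,0,0,0,0,0],[0.2,0,0,0,0,0,0]]'
python3 - <<'E'
from h import *
st()
p=snapshot("wrist");cv2.imwrite("pics/w4.png",p["image"][:,:,::-1])
print([(np.round(d["location"],0).tolist(),round(d["conf"],2)) for d in place_of(p,"cassette_mid")][:4],[(np.round(d["location"],0).tolist(),round(d["conf"],2)) for d in place_of(p,"holder_seat")])
E
```

```text
time: 6.45
tool_pos: [543.5, -21.6, 91.1]
tcp_rot: [-180.0, -4.3, 105.5]
ft_force: [-0.0, -0.4, -1.3]
finger_gap: 55.0
grip_force: 32.0
6.45 [543.5 -21.6  91.1] [-180.    -4.3  105.5] F [-0.  -0.4 -1.3] gap 55.0 grip 32.0
[([541.0, -3.0, 74.0], 0.74)] []
```

View pics/w4.png

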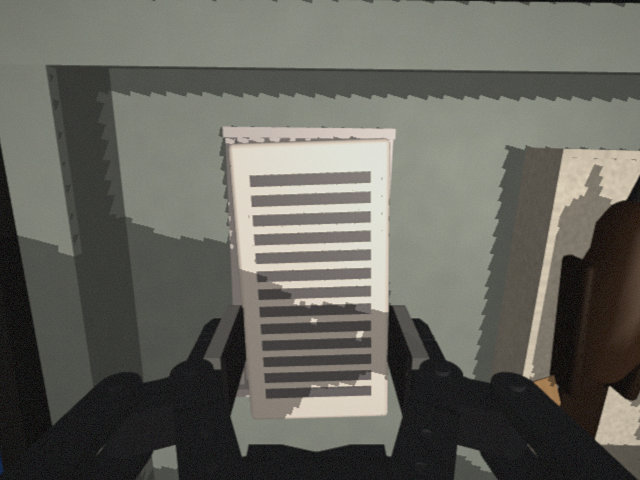

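```bash
python3 - <<'E'
from h import *
p=snapshot("wrist");s,P,R=pose();st()
ey=np.array([-.267,.964]);ex=np.array([.964,.267])
def f(n,uv,z):
    r=ray_z(p,uv,z)[:2]-P[:2];print(n,np.round([r@ex,r@ey],1))
for z in (80,83):
    f("cas+yL",(230,143),z);f("cas+yR",(388,141),z);f("cas-yL",(252,418),z);f("cas-yR",(387,415),z)
f("hold L",(223,128),62);f("hold R",(396,129),62)
E
```

```text
6.65 [543.4 -21.   91.2] [-180.    -4.3  105.6] F [ 0.4 -0.6 -2.1] gap 55.3 grip 32.0
cas+yL [-30.3  73. ]
cas+yR [25.3 73.7]
cas-yL [-27.  -40.4]
cas-yR [ 30.2 -38.8]
cas+yL [-29.7  73. ]
cas+yR [24.8 73.7]
cas-yL [-26.5 -38. ]
cas-yR [ 29.6 -36.4]
hold L [-36.6  78.5]
hold R [31.4 78.2]
```

```bash
python3 -m handwheel '[[0.2,-0.06,-0.13,0,0,0,0.018],[0.2,-0.06,-0.12,0,0,0,0.017],[0.2,0,0,0.15,0,0,0],[0.2,0,0,0.15,0,0,0],[0.2,0,0,0,0,0,0],[0.2,0,0,0,0,0,0]]'
python3 - <<'E'
from h import *
p=snapshot("wrist");st()
cv2.imwrite("pics/w5.png",cv2.resize(p["image"][100:440,180:440,::-1],None,fx=1.7,fy=1.7,interpolation=cv2.INTER_CUBIC))
E
```

```text
time: 7.15
tool_pos: [541.2, -22.9, 88.0]
tcp_rot: [-179.8, -4.3, 103.6]
ft_force: [-0.2, 0.4, -1.6]
finger_gap: 55.0
grip_force: 32.0
7.2 [541.3 -23.   88.1] [-179.8   -4.3  103.6] F [ 0.  -0.7 -1.1] gap 55.0 grip 32.0
```

View pics/w5.png

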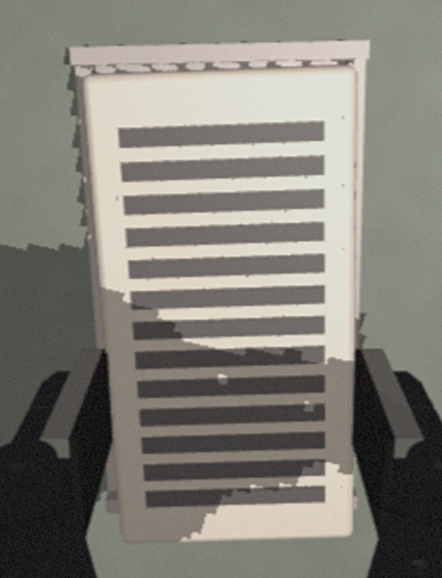

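The cassette is now centred in the holder, with about equal margins left and right at both ends. I'll lower it and release.

```bash
python3 -m handwheel '[[0.2,-0.01,0,0.1,0,0,0],[0.2,-0.01,0,0.1,0,0,0],[0.2,-0.01,0,0.1,0,0,0],[0.2,0,0,0.08,0,0,0],[0.2,0,0,0,0,0,0],[0.2,0,0,0,0,0,0]]'
python3 -m handwheel '[[0.5,0,0,0,0,0,0],[0.5,0,0,0,0,0,0],[0.5,0,0,0,0,0,0],[0.5,0,0,0,0,0,0],[0.5,0,0,-1,0,0,0],[0.5,0,0,-2,0,-0.035,0],[0.5,0,0,-2,0,-0.04,0],[0.5,0,0,0,0,0,0],[0.5,0,0,0,0,0,0]]'
python3 - <<'E'
from h import *
p=snapshot("wrist");st();s,P,R=pose()
cv2.imwrite("pics/w6.png",p["image"][:,:,::-1])
print([(np.round(d["location"],0).tolist(),round(d["conf"],2)) for d in place_of(p,"cassette_mid")][:2])
E
```

```text
time: 7.7
tool_pos: [541.3, -23.0, 84.3]
tcp_rot: [-179.8, -4.3, 103.6]
ft_force: [-0.1, -0.2, -1.4]
finger_gap: 55.4
grip_force: 32.0
time: 8.45
tool_pos: [543.6, -25.7, 136.7]
tcp_rot: [179.9, 0.1, 103.6]
ft_force: [0.2, -1.0, 0.4]
finger_gap: 64.2
grip_force: 0.0
8.5 [542.7 -25.7 135.2] [-179.9    0.   103.6] F [-0.4  0.6 -0.1] gap 64.3 grip 0.0
[([346.0, -228.0, 10.0], 0.95), ([348.0, -68.0, 9.0], 0.83)]
```

View pics/w6.png

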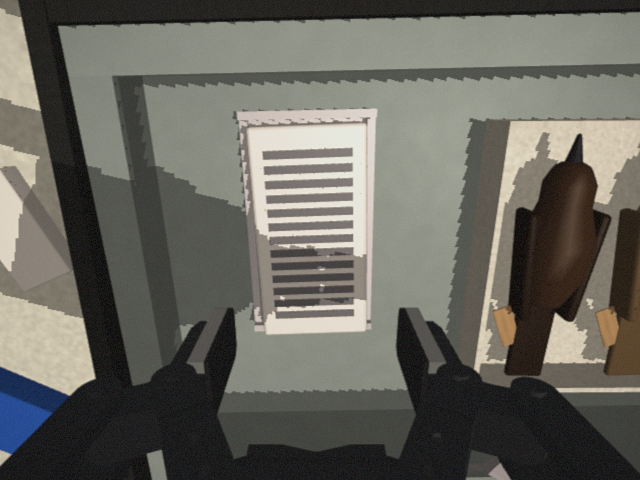

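Level-looking, with both long sides inside the rails. The -y edge at row 332 needs a numeric check.

```bash
python3 - <<'E'
from h import *
p=snapshot("wrist");s,P,R=pose()
ey=np.array([-.267,.964]);ex=np.array([.964,.267])
def f(n,uv,z):
    r=ray_z(p,uv,z)[:2]-P[:2];print(n,np.round([r@ex,r@ey],1))
f("cas+y",(245,126),76);f("cas+y",(367,123),76);f("cas-y",(267,333),76);f("cas-y",(366,331),76);f("cas-y tilted",(366,331),80)
f("hold+y",(236,112),62);f("hold+y",(377,109),62);f("hold-y",(255,330),62);f("hold-y",(371,327),62)
to(P+[0,0,0],[180,0,105.5])
E
```

```text
cas+y [-29.1  77. ]
cas+y [25.8 76.5]
cas-y [-27.1 -30. ]
cas-y [ 26.1 -30.5]
cas-y tilted [ 25.6 -28. ]
hold+y [-35.3  83.1]
hold+y [32.2 82.2]
hold-y [-36.2 -36.5]
hold-y [ 30.7 -36.6]
shift cm [0. 0. 0.] rotvec [-0.004 -0.001 -0.034] rows>= 1.0
```

Seated: the centre offset from the holder is about 1 mm and the length ratio is right. Next I go over the door and push it from outside.

```bash
python3 -m handwheel '[[0.5,0,0,-3.6,0,0,-0.034],[0.5,0,0,-3.6,0,0,0],[0.5,0,0,-3.6,0,0,0],[0.5,0,0,-3.6,0,0,0],[0.5,0,0,-3.6,0,0,0],[0.5,0,0,-3.6,0,0,0],[-1,0,0,-3.6,0,0,0],[-1,0,0,-3.6,0,0,0],[-1,0,0,0,0,0,0]]' 60
python3 -m handwheel '[[-1,3.15,-0.48,0,0,0,0],[-1,3.15,-0.48,0,0,0,0],[-1,3.15,-0.48,0,0,0,0],[-1,3.15,-0.48,0,0,0,0],[-1,3.15,-0.48,0,0,0,0],[-1,3.15,-0.48,0,0,0,0],[-1,0,0,0,0,0,0],[-1,0,0,0,0,0,0]]'
python3 - <<'E'
from h import *
st();to([464.5,148.4,327],[180,0,105.5])
p=snapshot("top");print([(np.round(d["location"],0).tolist(),round(d["conf"],2)) for d in place_of(p,"latch_grip")])
p=snapshot("scene");cv2.imwrite("pics/s2.png",p["image"][100:400,200:500,::-1])
E
```

```text
time: 9.35
tool_pos: [544.3, -26.2, 430.1]
tcp_rot: [179.6, 0.2, 105.5]
ft_force: [0.4, 0.6, 2.1]
finger_gap: 28.0
grip_force: 0.0
time: 10.02
tool_pos: [464.1, 149.8, 421.4]
tcp_rot: [-179.8, -0.0, 105.7]
ft_force: [0.3, -0.2, -0.6]
finger_gap: -0.3
grip_force: 0.0
10.02 [464.1 149.8 421.4] [-179.8   -0.   105.7] F [ 0.3 -0.2 -0.6] gap -0.3 grip 0.0
shift cm [-0.15  0.05  9.44] rotvec [-0.004 -0.     0.003] rows>= 3.0
[([626.0, -517.0, 1.0], 0.69), ([691.0, 12.0, 52.0], 0.4)]
```

View pics/s2.png

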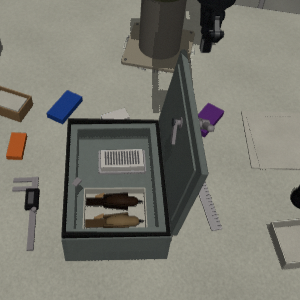

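```bash
python3 -m handwheel '[[-1,0,0,2.35,0,0,0],[-1,0,0,2.35,0,0,0],[-1,0,0,2.35,0,0,0],[-1,0,0,2.35,0,0,0],[-1,-1,0,0,0,0,0],[-1,-1,0,0,0,0,0],[-1,-1,0,0,0,0,0],[-1,-1,0,0,0,0,0],[-1,-1,0,0,0,0,0],[-1,-1,0,0,0,0,0]]'
python3 -m handwheel '[[-1,-1,0,0,0,0,0],[-1,-1,0,0,0,0,0],[-1,-1,0,0,0,0,0],[-1,-1,0,0,0,0,0]]'
python3 -m handwheel '[[-1,-1,0,0,0,0,0],[-1,-1,0,0,0,0,0],[-1,-1,0,0,0,0,0],[-1,-1,0,0,0,0,0],[-1,-1,0,0,0,0,0],[-1,0,0,0,0,0,0]]'
```

```text
time: 11.0
tool_pos: [481.5, 89.5, 330.2]
tcp_rot: [180.0, 0.0, 105.5]
ft_force: [-1.6, 3.9, 3.4]
finger_gap: -0.1
grip_force: 1.7
time: 11.33
tool_pos: [491.3, 51.2, 328.1]
tcp_rot: [-179.8, -0.0, 105.5]
ft_force: [-0.7, 2.7, -1.0]
finger_gap: 0.2
grip_force: 1.0
time: 11.83
tool_pos: [505.0, 2.0, 328.3]
tcp_rot: [-179.8, 0.1, 105.4]
ft_force: [0.5, 0.7, -0.7]
finger_gap: 0.1
grip_force: 0.0
```

```bash
python3 -m handwheel '[[1,0,0,-3,0,0,0],[1,0,0,-3,0,0,0],[1,-2.45,2.62,-1,0,0,0],[1,-2.45,2.62,0,0,0,0],[1,-2.45,2.62,0,0,0,0],[1,-2.45,2.62,0,0,0,0],[1,0,0,0,0,0,0],[1,0,0,0,0,0,0],[1,0,0,0,0,0,0],[1,0,0,0,0,0,0],[1,0,0,0,0,0,0],[1,0,0,0,0,0,0]]'
python3 -m handwheel '[[1,0,0,0,0,0,0],[1,0,0,0,0,0,0],[1,0,0,0,0,0,0],[1,0,0,0,0,0,0],[1,0,0,0,0,0,0],[1,0,0,0,0,0,0],[1,0,0,0,0,0,0],[1,0,0,0,0,0,0],[1,0,0,0,0,0,0],[1,0,0,0,0,0,0],[1,0,0,0,0,0,0],[1,0,0,0,0,0,0]]' >/dev/null
python3 -m handwheel '[[1,0,0,0,0,0,0],[1,0,0,0,0,0,0],[1,0,0,0,0,0,0],[1,0,0,0,0,0,0],[1,0,0,0,0,0,0],[1,0,0,0,0,0,0],[1,0,0,0,0,0,0],[1,0,0,0,0,0,0],[1,0,0,0,0,0,0],[1,0,0,0,0,0,0],[1,0,0,0,0,0,0],[1,0,0,0,0,0,0]]' >/dev/null
python3 - <<'E'
from h import *
st()
for n in ("wrist","top","scene"):
    p=snapshot(n)
    if n=="wrist": cv2.imwrite("pics/w7.png",p["image"][:,:,::-1])
    print(n,[(np.round(d["location"],0).tolist(),round(d["conf"],2)) for d in place_of(p,"latch_grip")])
E
```

```text
time: 12.83
tool_pos: [631.4, -61.7, 399.9]
tcp_rot: [-180.0, 0.1, 105.5]
ft_force: [0.3, -0.4, 0.5]
finger_gap: 85.4
grip_force: 0.0
14.83 [631.9 -62.3 398.1] [-179.8   -0.   105.5] F [ 0.  -0.3 -0.3] gap 85.3 grip 0.0
wrist [([630.0, -63.0, 174.0], 0.97)]
top [([631.0, -66.0, 172.0], 0.61)]
scene [([630.0, -64.0, 176.0], 0.64)]
```

View pics/w7.png

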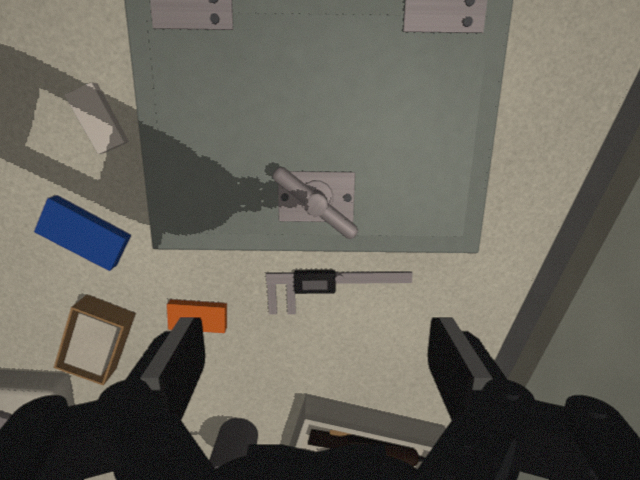

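The door is shut. The handle hub is at (317,203) with bar ends at (275,172) and (355,236). Now I'll work out the bar's angle.

```bash
python3 - <<'E'
from h import *
p=snapshot("wrist")
a=ray_z(p,(275,172),178);b=ray_z(p,(355,236),178);d=b-a
ang=np.degrees(np.arctan2(d[1],d[0]));print(a,b,np.linalg.norm(d),"ang",ang)
m=[d for d in trace(p,"latch_grip")]
if m: 
    m=m[0]["pixels"];pts=np.argwhere(m)[:,::-1];w=np.array([ray_z(p,q,176)[:2] for q in pts]);c=w.mean(0);u=np.linalg.svd(w-c,full_matrices=False)[2][0];print(len(pts),c,"ang",np.degrees(np.arctan2(u[1],u[0])))
yaw=ang+180
print(sense()["joint_pos"]); to([630.5,-64,260],[180,0,yaw])
E
```

```text
[588.85377665 -42.97514989 178.        ] [674.12533127 -80.61432331 178.        ] 93.20914871541027 ang -23.81683717459355
1760 [629.793139   -60.39689301] ang -24.00231281425464
[-1.02200310e+01  1.26903543e+01  6.39716515e+01 -6.44028959e-02
  1.03474583e+02 -2.57433781e+01]
shift cm [-0.13 -0.15 13.81] rotvec [-0.002 -0.001 -0.884] rows>= 8.0
```

```bash
python3 -m handwheel '[[1,0,0,1.7,0,0,-0.1105],[1,0,0,1.7,0,0,-0.1105],[1,0,0,1.7,0,0,-0.1105],[1,0,0,1.7,0,0,-0.1105],[1,0,0,1.7,0,0,-0.1105],[1,0,0,1.7,0,0,-0.1105],[0.2,0,0,1.7,0,0,-0.1105],[0.2,0,0,1.7,0,0,-0.1105],[0.2,0,0,0,0,0,0],[0.2,0,0,0,0,0,0],[0.2,0,0,0,0,0,0]]'
python3 - <<'E'
from h import *
st()
for n in ("wrist","wrist","top"):
    p=snapshot(n)
    print(n,[(np.round(d["location"],1).tolist(),round(d["conf"],2)) for d in place_of(p,"latch_grip")])
    for d in trace(p,"latch_grip")[:1]:
        pts=np.argwhere(d["pixels"])[:,::-1];w=np.array([ray_z(p,q,176)[:2] for q in pts]);c=w.mean(0);u=np.linalg.svd(w-c,full_matrices=False)[2][0];print(len(pts),c,"ang",np.degrees(np.arctan2(u[1],u[0])),pts.min(0),pts.max(0))
to([631,-63.5,174],[180,0,156])
E
```

```text
time: 16.15
tool_pos: [631.9, -62.4, 263.4]
tcp_rot: [-179.9, -0.1, 155.9]
ft_force: [0.9, 0.6, 0.0]
finger_gap: 51.1
grip_force: 0.0
16.15 [631.9 -62.4 263.4] [-1.799e+02 -1.000e-01  1.559e+02] F [0.9 0.6 0. ] gap 51.1 grip 0.0
wrist [([629.8, -61.1, 172.7], 0.83)]
3998 [628.91151286 -60.48949064] ang -23.476622882071336 [297 174] [334 329]
wrist [([632.9, -60.5, 171.4], 0.92)]
4043 [628.67879757 -60.35375414] ang -23.546574271672554 [297 172] [334 328]
top [([629.9, -61.9, 173.8], 0.61)]
172 [623.2723598  -56.29640539] ang 155.79704691970784 [332 184] [346 208]
shift cm [ 0.   -0.11  8.84] rotvec [-0.002 -0.002  0.002] rows>= 3.0
```

```bash
python3 -m handwheel '[[0.2,0,0,2.2,0,0,0],[0.2,0,0,2.2,0,0,0],[0.2,0,0,2.2,0,0,0],[0.2,0,0,2.2,0,0,0],[0.2,0,0,0.1,0,0,0],[0.2,0,0,0,0,0,0],[-1,0,0,0,0,0,0],[-1,0,0,0,0,0,0],[-1,0,0,0,0,0,0],[-1,0,0,0,0,0,0],[-1,0,0,0,0,0,0],[-1,0,0,0,0,0,0]]' 80
python3 -m handwheel '[[-1,0,0,0.2,0,0,0],[-1,0,0,0.2,0,0,0],[-1,0,0,0,0,0,0]]'
python3 -c "
from h import *
st();print(sense()['wrist_torque'])"
```

```text
time: 17.6
tool_pos: [632.5, -63.1, 175.0]
tcp_rot: [-179.9, 0.1, 156.1]
ft_force: [0.5, -3.3, 5.3]
finger_gap: 13.1
grip_force: 78.1
time: 17.85
tool_pos: [632.7, -63.7, 172.0]
tcp_rot: [-179.9, 0.1, 156.1]
ft_force: [-2.6, -4.0, 12.3]
finger_gap: 13.6
grip_force: 78.1
17.85 [632.7 -63.7 172. ] [-1.799e+02  1.000e-01  1.561e+02] F [-2.6 -4.  12.3] gap 13.6 grip 78.1
[-0.59332072  0.38697516  0.0191458 ]
```

```bash
python3 -m handwheel '[[-1,0,0,0.15,0,0,0],[-1,0,0,0.15,0,0,0],[-1,0,0,0,0,0,0],[-1,0,0,0,0,0,0]]'
python3 -m handwheel '[[-1,0,0,0,0,0,0.1],[-1,0,0,0,0,0,0.1],[-1,0,0,0,0,0,0.1],[-1,0,0,0,0,0,0.1],[-1,0,0,0,0,0,0.1],[-1,0,0,0,0,0,0.1],[-1,0,0,0,0,0,0.1],[-1,0,0,0,0,0,0.1],[-1,0,0,0,0,0,0.1],[-1,0,0,0,0,0,0.1],[-1,0,0,0,0,0,0]]'
python3 -c "
from h import *
st();print(sense()['wrist_torque'])"
```

```text
time: 18.18
tool_pos: [632.9, -63.9, 170.3]
tcp_rot: [-179.9, 0.2, 156.1]
ft_force: [-5.8, -6.4, 18.1]
finger_gap: 13.5
grip_force: 78.7
time: 19.1
tool_pos: [632.0, -64.7, 170.2]
tcp_rot: [-180.0, 0.2, 98.4]
ft_force: [-11.3, -8.6, 21.4]
finger_gap: 13.2
grip_force: 78.9
19.1 [632.  -64.7 170.2] [-180.     0.2   98.4] F [-11.3  -8.6  21.4] gap 13.2 grip 78.9
[-1.24911435  1.60916409 -0.12214033]
```

```bash
python3 -m handwheel '[[-1,-0.04,-0.06,0,0,0,0],[-1,0,0,0.05,0,0,0.1],[-1,0,0,0,0,0,0.1],[-1,0,0,0,0,0,0.1],[-1,0,0,0,0,0,0.1],[-1,0,0,0,0,0,0.1],[-1,0,0,0,0,0,0]]'
python3 -c "
from h import *
st();print(sense()['wrist_torque'])"
python3 -m handwheel '[[-1,0,0,0,0,0,0.1],[-1,0,0,0,0,0,0.1],[-1,0,0,0,0,0,0.1],[-1,0,0,0,0,0,0.1],[-1,0,0,0,0,0,0]]'
python3 -c "
from h import *
st();print(sense()['wrist_torque'])"
```

```text
time: 19.68
tool_pos: [631.3, -64.8, 169.7]
tcp_rot: [179.9, 0.2, 69.8]
ft_force: [-11.3, -7.0, 21.4]
finger_gap: 13.2
grip_force: 78.9
19.68 [631.3 -64.8 169.7] [179.9   0.2  69.8] F [-11.3  -7.   21.4] gap 13.2 grip 78.9
[-1.03363956  1.77762164 -0.0670559 ]
time: 20.1
tool_pos: [630.9, -64.7, 169.5]
tcp_rot: [179.9, 0.2, 46.9]
ft_force: [-13.3, -5.3, 22.0]
finger_gap: 13.2
grip_force: 78.9
20.1 [630.9 -64.7 169.5] [179.9   0.2  46.9] F [-13.3  -5.3  22. ] gap 13.2 grip 78.9
[-1.04910352  2.08899526 -0.07356893]
```

```bash
python3 -m handwheel '[[-1,-0.07,-0.03,0,0,0,0],[-1,0,0,0,0,0,0.07],[-1,0,0,0,0,0,0.07],[-1,0,0,0,0,0,0.07],[-1,0,0,0,0,0,0.07],[-1,0,0,0,0,0,0]]'
python3 -c "
from h import *
st();print(sense()['wrist_torque'])"
python3 -m handwheel '[[-1,0,0,0,0,0,0.05],[-1,0,0,0,0,0,0.05],[-1,0,0,0,0,0,0]]'
python3 -c "
from h import *
st();print(sense()['wrist_torque'])"
```

```text
time: 20.6
tool_pos: [630.6, -64.4, 169.4]
tcp_rot: [179.9, 0.1, 31.0]
ft_force: [-11.3, -4.6, 20.5]
finger_gap: 13.1
grip_force: 78.8
20.6 [630.6 -64.4 169.4] [1.799e+02 1.000e-01 3.100e+01] F [-11.3  -4.6  20.5] gap 13.1 grip 78.8
[-0.74160572  1.72304619 -0.06651667]
time: 20.85
tool_pos: [630.5, -64.3, 169.4]
tcp_rot: [179.9, 0.1, 25.3]
ft_force: [-12.1, -2.3, 20.0]
finger_gap: 13.2
grip_force: 78.9
20.85 [630.5 -64.3 169.4] [1.799e+02 1.000e-01 2.530e+01] F [-12.1  -2.3  20. ] gap 13.2 grip 78.9
[-0.64359195  1.69927506 -0.11649852]
```

```bash
for i in 1; do python3 -m handwheel '[[-1,0,0,0,0,0,0.05],[-1,0,0,0,0,0,0.05],[-1,0,0,0,0,0,0]]' | grep rot; python3 -c "
from bench import *;print(sense()['wrist_torque'],sense()['ft_force'])"
python3 -m handwheel '[[-1,0,0,0,0,0,0.05],[-1,0,0,0,0,0,0.03],[-1,0,0,0,0,0,0]]' | grep rot; python3 -c "
from bench import *;print(sense()['wrist_torque'],sense()['ft_force'])"; done
```

```text
tcp_rot: [179.9, 0.1, 19.6]
[-0.61368203  1.84021779 -0.05351645] [-12.17898954  -2.90561095  20.39372209]
tcp_rot: [179.9, 0.1, 15.1]
[-0.50799666  1.88106664 -0.07354853] [-12.60223485  -2.36407877  20.94534925]
```

```bash
for i in 1; do python3 -m handwheel '[[-1,0,0,0,0,0,0.05],[-1,0,0,0,0,0,0.03],[-1,0,0,0,0,0,0]]' | grep rot; python3 -c "
from bench import *;print(sense()['wrist_torque'],sense()['ft_force'],sense()['finger_gap'])"
python3 -m handwheel '[[-1,0,0,0,0,0,0.05],[-1,0,0,0,0,0,0.03],[-1,0,0,0,0,0,0]]' | grep rot; python3 -c "
from bench import *;print(sense()['wrist_torque'],sense()['ft_force'],sense()['finger_gap'])"; done
```

```text
tcp_rot: [179.9, 0.1, 10.6]
[-0.53128871  1.97166612  1.06468889] [-12.07329565  -2.62820725  20.4172853 ] 13.391301315723686
tcp_rot: [179.9, -0.1, 6.0]
[-0.2088619   1.0672641   1.03247252] [-7.03715315 -1.29331774 18.75145977] 13.262384854217277
```

The hard stop shows as a torque jump to about 1 N m. I'll release and check.

```bash
python3 -m handwheel '[[0.2,0,0,0,0,0,0],[0.2,0,0,0,0,0,0],[0.2,0,0,0,0,0,0],[0.2,0,0,0,0,0,0],[0.2,0,0,0,0,0,0],[0.2,0,0,-2,0,0,0],[0.2,0,0,-3,0,0,0],[0.2,0,0,-4,0,0,0],[0.2,0,0,-4,0,0,0],[0.2,0,0,0,0,0,0],[0.2,0,0,0,0,0,0]]'
python3 - <<'E'
from h import *
st()
for n in ("wrist","wrist","scene"):
    p=snapshot(n)
    print(n,[(np.round(d["location"],1).tolist(),round(d["conf"],2)) for d in place_of(p,"latch_grip")])
    for d in trace(p,"latch_grip")[:1]:
        pts=np.argwhere(d["pixels"])[:,::-1];w=np.array([ray_z(p,q,170)[:2] for q in pts]);c=w.mean(0);u=np.linalg.svd(w-c,full_matrices=False)[2][0];print(len(pts),c,"ang",np.degrees(np.arctan2(u[1],u[0])),pts.min(0),pts.max(0))
E
```

```text
time: 22.77
tool_pos: [632.2, -63.4, 299.7]
tcp_rot: [179.9, -0.2, 6.0]
ft_force: [0.4, 0.4, -1.1]
finger_gap: 51.3
grip_force: 0.0
22.77 [632.2 -63.4 299.7] [179.9  -0.2   6. ] F [ 0.4  0.4 -1.1] gap 51.3 grip 0.0
wrist [([632.0, -62.5, 167.9], 0.58)]
2993 [633.40569335 -61.70360757] ang -165.34698149391357 [295 168] [333 299]
wrist []
3031 [633.79591047 -61.62137622] ang -165.48420037893172 [297 164] [334 298]
scene [([629.6, -69.3, 170.6], 0.58)]
216 [629.59594949 -63.48729349] ang 15.659652838050098 [285 244] [293 277]
```

```bash
python3 -c "
from bench import *;print(hand_in())"
```

```text
the job is handed in; nothing more can be done
None
```

The job is handed in at about 23 s of the 72 s allowed, with no verdict returned: the cassette lies level in its holder (about 1 mm off centre), the door is shut, the latch was turned clockwise until a sharp torque rise marked its stop, and the final check read the handle at its drawn-down height of 168 mm; I never went near the tray or the other things on the table.

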